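# Box a tile in the trimming jig and hold the index pin home

## Robot

A 7-joint arm with a two-finger parallel gripper is mounted at the origin on the work surface. World frame = base frame: x ahead of the robot, y to its left, z up, the work surface at z = 0. Lengths are in m, angles in rad, forces in N, time in s.
With the tool pointing down it reaches from about 0.4 to 0.85 m from the base axis. Payload 4.5 kg.
Tool frame: the origin (TCP) lies on the centre line of the jaws, within the pads' length; the fingertips stand r.tip_extent ahead of it and the grasp point (between the pads) is the TCP (r.tip_extent is the distance from the TCP to the fingertips, in m); z points along the fingers, y is the line along which they close (so a half turn about z gives the same grasp; the last joint's range is limited). The gripper opens to 88 mm and grips with 3 to 60 N. Pads are 18 mm wide; open, the fingers measure 123 mm over their backs; the gripper's body (75 mm by 187 mm) begins 45 mm behind the grasp point.
Start: joints at [1.236, 0.689, -0.195, 1.565, 0.157, 0.902, -0.215], TCP at [0.225, -0.583, 0.258] pointing down, gripper open.
Joint ranges: [-3.01, 3.01], [-0.46, 2.08], [-1.47, 1.51], [0.13, 2.56], [-1, 4.14], [0.04, 2.09], [-2.66, 2.66]. Speed limits (rad/s): [2.57, 2.57, 3.14, 3.14, 3.14, 3.14, 3.14].

## Interface

Orientations are given as a unit quaternion [x, y, z, w].
In Python, from plant import sensors, vision, finish_job, r gives the robot as it stands. The module is installed in compiled form; this text tells all that it offers.
- The arm moves only by the tool step_arm, never from a script. Its argument "steps" is a list of rows, each a list of 2 entries, a list of its own where there are three numbers: the shift along the tool's x, y, z in cm, then the turn, a rotation vector about the tool's x, y, z in degrees. A call has 1 to 12 rows; each row shifts and turns the commanded pose from where the row before left it, along the tool's axes as they then stand; what a row does not reach is not made up. A row lasts 1/8 s, in which the tool goes at most 62.5 mm and 10.7 degrees, less where a joint would pass 70% of its speed; a pose out of reach is approached as far as the arm can. A call with a gripper value outside its range is refused whole. "claw" is the opening, from -1 (shut) to 1 (fully open), set as the call begins (left out, the last holds). The fingers move at their own pace and stop on an object; "grip_force" is the grip in N (left out, the last holds). Time passes only in rows, so rows that do not move let the fingers close. It gives the time, the measured TCP pose, the force, the opening and the grip force at its end, in the units of the state.
- sensors.get_state(): the state, without advancing time (a new reading comes with each control period).
- vision.snapshot(name): name is "scene" or "top" or "wrist"; returns a dict with "img" (480x640x3 uint8, red, green, blue), "fx", "fy", "cx", "cy" (pixels), "k1" (the pictures are not rectified: a ray, as slopes to the right and down, at radius r is drawn at 1 + k1 r^2 times it, then the intrinsics apply), "position" and "rotation" of the camera in the world. Camera axes: x right, y down, z forward; pixel columns grow to the right and rows downward; lengths in m; the calibration is good to about 2 mm. A picture is of the moment at which its call begins. There is no depth.
- finish_job(): hands the job in; it is judged then, once.
The state is a dict: "clock": time; "q": joint angles; "qd": joint speeds; "joint_torque": joint torques, N m; "tool_pos": TCP position; "eef_rot": TCP orientation; "contact_force": force on the tool from outside, world axes, zero at the start; "moment": the same for the moment, N m; "opening": opening from 0.0 (shut) to 1.0 (fully open); "finger_force": force on a finger pad.
Only numpy, scipy, OpenCV 4.12 (cv2) and the standard library are available. Lean on these libraries where they do the work, as an engineer would, in place of code of your own. Each camera call takes 0.05 s, during which the arm holds its last target. There are 200 camera calls.

## Task

Clamp up the terracotta tile in the trimming jig. First slide the blue-handled jaw shut on the tile, gently, until it presses the tile flat against the aluminium fence, and leave it shut; then pull up the red plunger knob, slide the yellow-nosed end stop to the very next hole towards the tile, and let the pin drop fully home in it. Finish while still holding the knob firmly in the gripper with the pin home (do not let go), and leave everything else on the table as it was.

Things in the scene. Friction and masses are not known exactly. Their poses are not given: they have to be found in the camera images.
- jig: Trimming jig, fixed to the table: brown wooden bed 200 x 360 x 18 mm. Origin: centre of its underside, on the table. x: along the 200 mm side, from jaw to fence; y: along the 360 mm side, from tile to end stop; z up. Place and yaw vary. A dark steel jaw guide (top at z = 44 mm) stands at x = -96 to -81, y = -115 to -25 mm.
- fence (a point): Middle of the top inner edge of the aluminium fence: jig x = 68, y = -87.5, z = 46 mm. The fence is 155 mm long along jig y, 16 mm thick.
- next_hole (a point): The wanted hole: mouth of the next hole towards the tile in the aluminium index strip, at jig x = 0, y = 67, z = 30 mm. The strip (36 mm wide, top at jig z = 30 mm) runs along jig y from 22 to 172 mm and has square 12 mm holes at y = 37, 67, 97, 127, 157 mm (30 mm apart).
- tile: Loose terracotta tile on the bed, 90 mm (its x) x 110 mm (its y) x 20 mm, about 0.35 kg. Origin: centre of its underside, at jig z = 18 mm. It starts a little askew, some 10 mm off the fence; flat against the fence its origin is at jig x = 23 mm. The jaw pushes it there; it need not be picked up.
- jaw (a joint): Travel of the steel jaw (80 mm wide, at jig y = -70 mm) along jig +x, m: 0 is open, its face at jig x = -57 mm; 0.035 is shut on the tile flat against the fence. Starts at 0 to 0.014. About 3 N friction; stays where it is left. The press on the tile counts from 4 N (some 7 N of push in all), a moment is enough; over 60 N is too much.
- jaw_grip (a point): Centre of where to take the jaw's blue handle: an upright block 14 mm thick along jig x, 36 mm wide along jig y, from jig z = 46 to 93 mm; this point is at jig z = 78 mm. The jaw's face is 8 mm further towards the fence.
- stop (a joint): Travel of the end stop (grey saddle 70 x 50 mm, top at jig z = 50 mm, yellow nose bar) along the strip, m: 0 (within 1 mm) at the start, locked in the hole at jig y = 97 mm; grows towards the tile (jig -y); 0.030 is the next hole that way. Pin in a hole: about 2 mm of play either way; pin out: slides with 2 N friction.
- plunger (a joint): Lift of the spring plunger (knob and pin together, straight up), m: 0 is fully home in a hole; the pin is 8 mm square and clears the holes at 0.0095; 0.014 is its upper end stop. The spring pushes it down with 4 N when home and 9 N at the top, so it drops in by itself when over a hole.
- knob (a point): Centre of where to grip the red round plunger knob on the end stop: 28 mm across, standing upright, 32 mm tall, from jig z = 61 to 93 mm when home; this point is on its axis, at jig z = 80 mm when home. A steel barrel 20 mm across lies below the knob, down to the saddle's top at jig z = 50 mm.
- stop_face (a point): Middle of the nose bar's face that looks at the tile (bar 120 mm along jig x, 10 mm thick, jig z = 31 to 48 mm), 75 mm from the knob's axis. In the wanted hole it stands a few mm off the tile's end.
- clay_ring: Bystander: ochre clay ring, 50 mm across, 14 mm tall, lying on the bed beside the strip. Origin at the centre of its underside.
- bar_clamp: Bystander: bar clamp lying on the table beyond the jig, wooden bar 280 mm long, dark jaws 100 mm long, black handle. Origin under the middle of the bar.
- batten: Bystander: dark wooden batten 200 x 30 x 12 mm on the table. Origin at the centre of its underside.
- red_block: Bystander: red clay block 80 x 120 x 30 mm on the table. Origin at the centre of its underside.
- slip_cup: Bystander: white cup 72 mm across, 70 mm tall. Origin at the centre of its underside.
- spatula: Bystander: spatula lying on the table.
- ochre_knob: Bystander: small ochre clay turning 56 mm across, 44 mm tall. Origin at the centre of its underside.
Not all that is in view belongs to the job. There is more than one size of the tile; the one meant has the size given above.

How it is judged:
By the outcome, as a careful person would: the job done as asked, in the order asked, and still so for the second after the job is handed in, while the arm keeps its last pose, push and grip.
It also fails if it takes over 45 s, if anything falls off the work surface, if the arm or the gripper's body presses on something with over 40 N, if the wrist force passes 120 N, or if a joint passes its speed limit or range.

## Working session

There is one attempt and no reset: what is moved stays moved. The work goes in short steps, Python scripts to look and compute and a tool call to move; the robot and the scene stay as the last step left them, time stands still between calls to the robot, and variables do not carry over. Pictures are saved under pics/ and viewed, at most 10 in all, crops included, and the job is handed in when it is done.

Besides the shell and the picture viewer there is one more tool, called after "Request:" by a JSON object that holds its "method" and its "body". step_arm: Moves the arm, as the interface text tells. Its arguments: {"type":"object","properties":{"steps":{"type":"array"},"claw":{"type":"number"},"grip_force":{"type":"number"}},"required":["steps"]}

```bash
mkdir -p pics; python3 - <<'E'
from plant import sensors, vision, r
import cv2
s=sensors.get_state(); print(s['clock'],s['tool_pos'],s['eef_rot'],r.tip_extent,s['opening'])
for n in ('scene','top'):
    d=vision.snapshot(n); print(n,{k:v for k,v in d.items() if k!='img'})
    cv2.imwrite(f'pics/{n}0.png',d['img'][...,::-1])
E
```

```text
0.0 [ 0.22502462 -0.58244916  0.2569058 ] [ 9.83039121e-01  1.83393689e-01 -2.33354568e-04 -8.86480560e-04] 0.019 0.99808373124649
scene {'fx': 560.1011642061578, 'fy': 560.1011642061578, 'cx': 319.65899109988675, 'cy': 246.01261213913753, 'k1': -0.07033044278521462, 'position': array([1.31824163, 0.32479182, 0.77316068]), 'rotation': array([ 0.49156187,  0.75604724, -0.35777474, -0.24239787])}
top {'fx': 587.0083322882198, 'fy': 587.0083322882198, 'cx': 307.2729046109932, 'cy': 241.57083865054142, 'k1': -0.016260931465207778, 'position': array([ 0.43128675, -0.01864133,  1.21681408]), 'rotation': array([ 0.71143893, -0.70172972,  0.03201099, -0.02013295])}
```

View pics/top0.png

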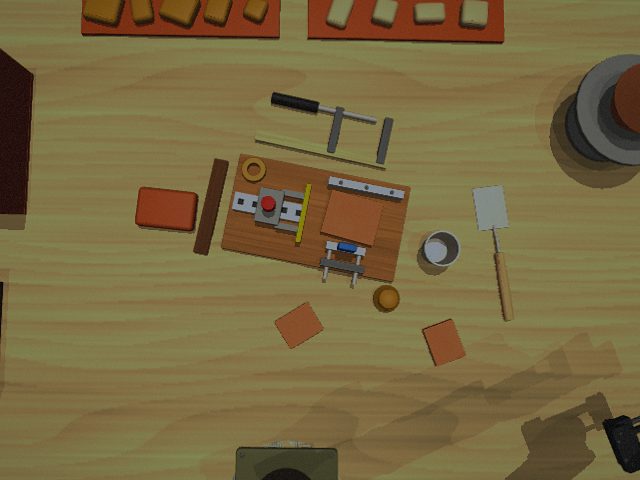

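View pics/scene0.png

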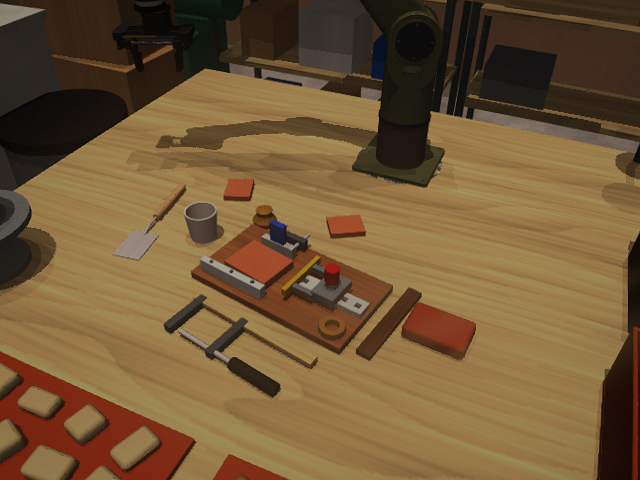

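The top view shows the jig with bed corners near (241,154), (410,185), (393,281), (222,247). The knob is at (268,203), the blue handle at (347,247) and the tile at (352,218). The scene view agrees: fence on the far side, jaw on the robot's side.

```bash
cat > h.py <<'E'
import numpy as np, cv2
from scipy.spatial.transform import Rotation as R
from scipy.optimize import least_squares
def proj(d,P):
    p=R.from_quat(d['rotation']).inv().apply(np.atleast_2d(P)-d['position'])
    s=p[:,:2]/p[:,2:]; s=s*(1+d['k1']*(s**2).sum(1,keepdims=True))
    return s*[d['fx'],d['fy']]+[d['cx'],d['cy']]
def ray_at_z(d,uv,z):
    s0=(np.array(uv)-[d['cx'],d['cy']])/[d['fx'],d['fy']]; s=s0
    for _ in range(10): s=s0/(1+d['k1']*(s@s))
    v=R.from_quat(d['rotation']).apply([*s,1]); return d['position']+v*(z-d['position'][2])/v[2]
def jig(J,P):
    P=np.atleast_2d(P); c,s=np.cos(J[2]),np.sin(J[2])
    return np.c_[J[0]+c*P[:,0]-s*P[:,1],J[1]+s*P[:,0]+c*P[:,1],P[:,2]]
def blob(img,kind,box):
    h=cv2.cvtColor(img,cv2.COLOR_RGB2HSV); H,S,V=[h[...,i].astype(int) for i in range(3)]
    m={'red':((H<5)|(H>174))&(S>190)&(V>90),'blue':(H>105)&(H<130)&(S>120)&(V>50)}[kind]
    x0,y0,x1,y1=box; m=m[y0:y1,x0:x1]; v,u=np.nonzero(m)
    return np.array([u.mean()+x0,v.mean()+y0]),len(u),(u.min()+x0,u.max()+x0,v.min()+y0,v.max()+y0)
E
python3 - <<'E'
from h import *
from plant import vision
d=vision.snapshot('top'); e=vision.snapshot('scene')
C=[[.1,.18,.018],[.1,-.18,.018],[-.1,-.18,.018],[-.1,.18,.018],[0,.097,.093]]
uv=np.array([[241,154],[410,185],[393,281],[222,247],[268,203]],float)
b=blob(d['img'],'red',(250,185,290,225)); print(b); 
bb=blob(d['img'],'blue',(325,230,370,265)); print(bb)
f=least_squares(lambda J:(proj(d,jig(J,C))-uv).ravel(),[.5,0,-.2]); J=f.x
print(J,np.degrees(J[2]),f.fun.reshape(-1,2).round(1))
for n,P in dict(knob=[0,.097,.093],jaw0=[-.065,-.07,.093],jaw14=[-.051,-.07,.093]).items():
    w=jig(J,P); print(n,w,proj(d,w),proj(e,w))
print('jaw by blob',ray_at_z(d,bb[0],.085),'knob',ray_at_z(d,b[0],.088))
E
```

```text
(array([267.55944056, 202.53846154]), 143, (np.int64(261), np.int64(274), np.int64(196), np.int64(209)))
(array([346.95081967, 246.36065574]), 122, (np.int64(338), np.int64(356), np.int64(242), np.int64(251)))
[ 0.57187332 -0.05652787 -0.17443428] -9.99434812726629 [[-1.  -1. ]
 [ 0.9  0.7]
 [ 0.9 -0.2]
 [-1.1  0.8]
 [ 0.4 -0.4]]
knob [[0.58870777 0.03900014 0.093     ]] [[268.36264517 202.59618149]] [[330.02569261 267.52264473]]
jaw0 [[ 0.49571114 -0.11418479  0.093     ]] [[347.34365403 251.88861818]] [[278.70461745 220.15031947]]
jaw14 [[ 0.50949868 -0.11661451  0.093     ]] [[348.66413007 244.74262754]] [[274.58271406 223.48855804]]
jaw by blob [ 0.50687013 -0.114017    0.085     ] knob [0.58949685 0.04081214 0.088     ]
```

Request:
{"method": "step_arm", "body": {"steps": [[[0,0,0],[0,0,-9.8]],[[0,0,0],[0,0,-9.8]],[[0,0,0],[0,0,-9.8]],[[0,0,0],[0,0,-9.8]],[[0,0,0],[0,0,-9.8]],[[0,0,0],[0,0,-9.8]]], "claw": 1}}

```text
clock: 0.95
tool_pos: [0.2251, -0.5829, 0.2575]
eef_rot: [0.765, 0.644, -0.0, -0.0]
contact_force: [0.6, -0.4, -0.0]
opening: 0.997
finger_force: 0.0
```

Request:
{"method": "step_arm", "body": {"steps": [[[4.25,1.6,0.4],[0,0,0]],[[4.25,1.6,0.4],[0,0,0]],[[4.25,1.6,0.4],[0,0,0]],[[4.25,1.6,0.4],[0,0,0]],[[4.25,1.6,0.4],[0,0,0]],[[4.25,1.6,0.4],[0,0,0]],[[4.25,1.6,0.4],[0,0,0]],[[4.25,1.6,0.4],[0,0,0]],[[4.25,1.6,0.4],[0,0,0]],[[4.25,1.6,0.4],[0,0,0]],[[4.25,1.6,0.4],[0,0,0]],[[4.25,1.6,0.4],[0,0,0]]]}}

```text
clock: 2.45
tool_pos: [0.5042, -0.1132, 0.2095]
eef_rot: [0.766, 0.642, -0.0, 0.0]
contact_force: [0.0, -0.2, 0.0]
opening: 1.001
finger_force: 0.0
```

```bash
cat > st.py <<'E'
from h import *
from plant import sensors
def st():
    s=sensors.get_state(); q=R.from_quat(s['eef_rot']); m=q.as_matrix()
    print('t',round(s['clock'],2),'pos',s['tool_pos'].round(4),'yang',np.degrees(np.arctan2(m[1,1],m[0,1])).round(2),'tilt',m[:,2].round(3),'F',s['contact_force'].round(1),'op',round(s['opening'],3),'ff',s['finger_force'])
    return s,m
E
python3 - <<'E'
from st import *; from plant import vision
s,m=st(); d=vision.snapshot('wrist'); cv2.imwrite('pics/w1.png',d['img'][...,::-1])
print({k:v for k,v in d.items() if k!='img'})
E
```

```text
t 2.45 pos [ 0.5042 -0.1132  0.2095] yang -10.07 tilt [-0. -0. -1.] F [ 0.  -0.2  0. ] op 1.001 ff 0.0
{'fx': 381.53752670408807, 'fy': 381.53752670408807, 'cx': 313.43952025237985, 'cy': 236.7935503849233, 'k1': -0.016557437908071838, 'position': array([ 0.51809034, -0.0373851 ,  0.33645766]), 'rotation': array([ 0.98478736, -0.08696948, -0.01251449,  0.14991181])}
```

View pics/w1.png

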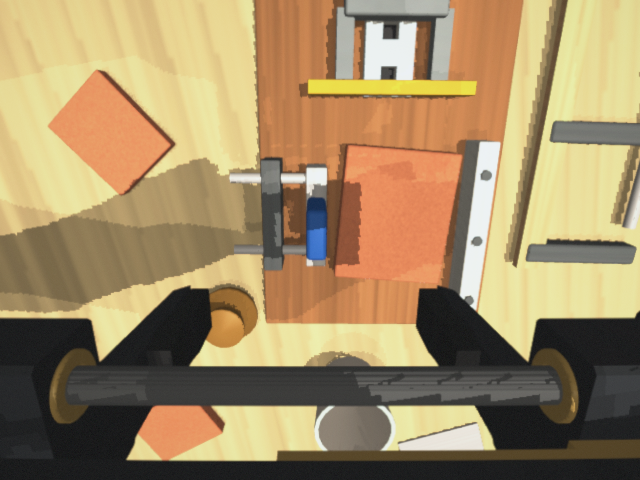

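The wrist view shows the blue handle near (317,228), the tile at (400,213) and the fence on the right at (475,230). The strip holes for y = 67 and 37 mm are at (391,30) and (389,73). I'll refine the jig pose from these.

```bash
python3 - <<'E'
from st import *; from plant import vision
s,m=st(); d=vision.snapshot('wrist')
C=[[-.1,-.18,.018],[0,.067,.03],[0,.037,.03],[.068,-.01,.046]]
uv=np.array([[265,322],[391,31],[389,73],[480,142]],float)
f=least_squares(lambda J:(proj(d,jig(J,C))-uv).ravel(),[.572,-.0565,-.174]); J=f.x
print(J,np.degrees(J[2]),f.fun.reshape(-1,2).round(1))
bb=blob(d['img'],'blue',(295,185,345,275)); print(bb)
# handle: fit extents by jaw travel using top corners + bottom
best=None
for q in np.arange(-.002,.02,.001):
    P=[[x,y,z] for x in(-.072+q,-.058+q) for y in(-.088,-.052) for z in(.046,.093)]
    p=proj(d,jig(J,P)); print(round(q,3),p.min(0).round(),p.max(0).round()) if q in np.arange(-.002,.02,.001)[::2] else 0
E
```

```text
t 2.5 pos [ 0.5081 -0.1054  0.2098] yang -9.57 tilt [ 0.005  0.006 -1.   ] F [2.5 5.8 1. ] op 1.002 ff 0.0
[ 0.57712925 -0.04307068 -0.17949026] -10.284034335469613 [[-0.7  1.4]
 [ 0.8 -1.1]
 [ 0.   1.2]
 [-0.2 -0.9]]
(array([311.60206718, 240.95176572]), 1161, (np.int64(302), np.int64(321), np.int64(210), np.int64(271)))
-0.002 [286. 194.] [308. 260.]
0.0 [289. 195.] [310. 260.]
0.002 [292. 195.] [313. 260.]
0.004 [295. 195.] [316. 260.]
0.006 [298. 195.] [319. 260.]
0.008 [301. 195.] [322. 260.]
0.01 [304. 195.] [325. 260.]
0.012 [307. 195.] [328. 260.]
0.014 [310. 195.] [331. 260.]
0.016 [312. 195.] [335. 260.]
0.018 [315. 195.] [338. 260.]
```

```bash
python3 - <<'E'
from st import *; from plant import vision
s,m=st(); n=vision.snapshot('wrist')
d=dict(fx=381.5375,fy=381.5375,cx=313.4395,cy=236.79355,k1=-.0165574,position=np.array([.51809034,-.0373851,.33645766]),rotation=[.98478736,-.08696948,-.01251449,.14991181],img=cv2.imread('pics/w1.png')[...,::-1].copy())
C=[[-.1,-.18,.018],[0,.067,.03],[0,.037,.03],[.068,-.01,.046]]
uv=np.array([[265,322],[391,31],[389,73],[480,142]],float)
f=least_squares(lambda J:(proj(d,jig(J,C))-uv).ravel(),[.572,-.0565,-.174]); J=f.x
print(J,np.degrees(J[2]),f.fun.reshape(-1,2).round(1))
for nm,D,JJ in (('old',d,J),('new',n,J),('new/top',n,[.5719,-.0565,-.1744])):
    bb=blob(D['img'],'blue',(285,185,345,285)); e=bb[2]
    def h(q): 
        p=proj(D,jig(JJ,[[x,y,z] for x in(-.072+q[0],-.058+q[0]) for y in(-.088+q[1],-.052+q[1]) for z in(.046,.093)]))
        a,b=p.min(0),p.max(0); return np.array([a[0]-e[0],b[0]-e[1]-1,a[1]-e[2],b[1]-e[3]-1])
    g=least_squares(h,[.007,0]); print(nm,e,'travel,dy',g.x,g.fun.round(1),'handle',jig(JJ,[-.065+g.x[0],-.07+g.x[1],.078]))
st()
E
```

```text
t 2.55 pos [ 0.5065 -0.1082  0.2098] yang -9.57 tilt [ 0.003  0.004 -1.   ] F [ 0.4  0.  -0.3] op 0.995 ff 0.0
[ 0.5725051  -0.05271741 -0.1870195 ] -10.715427881473966 [[-0.6  1.2]
 [ 0.6 -1.4]
 [-0.1  1.2]
 [-0.1 -0.6]]
old (np.int64(307), np.int64(326), np.int64(198), np.int64(259)) travel,dy [ 0.01208449 -0.0006698 ] [-0.9  0.8 -1.9  1.8] handle [[ 0.50737257 -0.11231628  0.078     ]]
new (np.int64(304), np.int64(323), np.int64(206), np.int64(267)) travel,dy [ 0.01186666 -0.00079544] [-1.   0.9 -2.1  2. ] handle [[ 0.50713517 -0.11239922  0.078     ]]
new/top (np.int64(304), np.int64(323), np.int64(206), np.int64(267)) travel,dy [0.01094002 0.0037077 ] [-0.6  0.6 -2.   1.9] handle [[ 0.50715721 -0.11240636  0.078     ]]
t 2.6 pos [ 0.5047 -0.1115  0.2096] yang -9.76 tilt [ 0.001  0.001 -1.   ] F [-1.3  0.2 -1. ] op 0.996 ff 0.0
```

Request:
{"method": "step_arm", "body": {"steps": [[[0,0.3,2],[0,0,0]],[[0,0,3],[0,0,0]],[[0,0,3],[0,0,0]],[[0,0,2.5],[0,0,0]],[[0,0,1.5],[0,0,0]],[[0,0,1.0],[0,0,0]],[[0,0,0.2],[0,0,0]],[[0,0,0],[0,0,0]],[[0,0,0],[0,0,0]]]}}

```text
clock: 3.72
tool_pos: [0.5069, -0.115, 0.0783]
eef_rot: [0.766, 0.642, 0.0, 0.0]
contact_force: [0.0, 1.1, 0.7]
opening: 0.999
finger_force: 0.0
```

Request:
{"method": "step_arm", "body": {"steps": [[[0,0,0],[0,0,0]],[[0,0,0],[0,0,0]],[[0,0,0],[0,0,0]],[[0,0,0],[0,0,0]],[[0,0,0],[0,0,0]],[[0,0,0],[0,0,0]]], "claw": -0.4, "grip_force": 10}}

```text
clock: 4.47
tool_pos: [0.5065, -0.115, 0.0777]
eef_rot: [0.766, 0.642, -0.0, 0.0]
contact_force: [-0.8, -0.3, 0.1]
opening: 0.343
finger_force: 0.0
```

```bash
python3 -c "from st import *; st()"
```

```text
t 4.47 pos [ 0.5065 -0.115   0.0777] yang -10.07 tilt [ 0. -0. -1.] F [-0.8 -0.3  0.1] op 0.343 ff 0.0
```

Request:
{"method": "step_arm", "body": {"steps": [[[0,0,0],[0,0,0]],[[0,0,0],[0,0,0]],[[0,0,0],[0,0,0]],[[0,0,0],[0,0,0]],[[0,0,0],[0,0,0]]], "claw": -1, "grip_force": 15}}

```text
clock: 5.1
tool_pos: [0.5063, -0.1149, 0.0777]
eef_rot: [0.766, 0.642, -0.0, -0.0]
contact_force: [-1.0, -0.4, -0.3]
opening: 0.156
finger_force: 15.0
```

Request:
{"method": "step_arm", "body": {"steps": [[[0,0.2,0],[0,0,0]],[[0,0.2,0],[0,0,0]],[[0,0.2,0],[0,0,0]],[[0,0.2,0],[0,0,0]]]}}

```text
clock: 5.6
tool_pos: [0.5143, -0.1164, 0.0777]
eef_rot: [0.766, 0.642, -0.0, -0.0]
contact_force: [-4.6, 1.6, 3.3]
opening: 0.158
finger_force: 15.0
```

Request:
{"method": "step_arm", "body": {"steps": [[[0,0.2,0],[0,0,0]],[[0,0.2,0],[0,0,0]],[[0,0.2,0],[0,0,0]],[[0,0.2,0],[0,0,0]],[[0,0.2,0],[0,0,0]]], "grip_force": 25}}

```text
clock: 6.22
tool_pos: [0.5232, -0.118, 0.0777]
eef_rot: [0.766, 0.642, -0.001, -0.001]
contact_force: [-4.5, 1.7, 4.8]
opening: 0.157
finger_force: 25.0
```

Request:
{"method": "step_arm", "body": {"steps": [[[0,0.1,0],[0,0,0]],[[0,0.1,0],[0,0,0]]]}}

```text
clock: 6.48
tool_pos: [0.5246, -0.1183, 0.0777]
eef_rot: [0.766, 0.642, -0.001, -0.001]
contact_force: [-6.2, 1.7, 6.0]
opening: 0.156
finger_force: 25.0
```

Request:
{"method": "step_arm", "body": {"steps": [[[0,0.1,0],[0,0,0]]]}}

```text
clock: 6.6
tool_pos: [0.5256, -0.1184, 0.0777]
eef_rot: [0.766, 0.642, -0.001, -0.001]
contact_force: [-6.6, 0.8, 5.8]
opening: 0.155
finger_force: 25.0
```

Request:
{"method": "step_arm", "body": {"steps": [[[0,0.1,0],[0,0,0]]]}}

```text
clock: 6.72
tool_pos: [0.5265, -0.1187, 0.0777]
eef_rot: [0.766, 0.642, -0.001, -0.001]
contact_force: [-6.6, 2.6, 6.0]
opening: 0.159
finger_force: 25.0
```

Request:
{"method": "step_arm", "body": {"steps": [[[0,0.1,0],[0,0,0]]]}}

```text
clock: 6.85
tool_pos: [0.5275, -0.1188, 0.0777]
eef_rot: [0.766, 0.642, -0.001, -0.001]
contact_force: [-5.7, 2.0, 6.5]
opening: 0.155
finger_force: 25.0
```

Request:
{"method": "step_arm", "body": {"steps": [[[0,0.1,0],[0,0,0]]]}}

```text
clock: 6.98
tool_pos: [0.5285, -0.119, 0.0777]
eef_rot: [0.766, 0.642, -0.001, -0.001]
contact_force: [-7.0, 2.0, 5.9]
opening: 0.156
finger_force: 25.0
```

Request:
{"method": "step_arm", "body": {"steps": [[[0,0.1,0],[0,0,0]]]}}

```text
clock: 7.1
tool_pos: [0.5288, -0.1191, 0.0777]
eef_rot: [0.766, 0.642, -0.002, -0.001]
contact_force: [-8.9, 2.5, 8.9]
opening: 0.158
finger_force: 25.0
```

Request:
{"method": "step_arm", "body": {"steps": [[[0,0.1,0],[0,0,0]]]}}

```text
clock: 7.22
tool_pos: [0.5288, -0.1191, 0.0777]
eef_rot: [0.766, 0.642, -0.003, -0.002]
contact_force: [-9.8, 3.2, 10.8]
opening: 0.16
finger_force: 25.0
```

Request:
{"method": "step_arm", "body": {"steps": [[[0,0.1,0],[0,0,0]],[[0,0,0],[0,0,0]]]}}

```text
clock: 7.48
tool_pos: [0.5289, -0.1191, 0.0777]
eef_rot: [0.766, 0.642, -0.003, -0.003]
contact_force: [-12.6, 3.6, 10.2]
opening: 0.156
finger_force: 25.1
```

Request:
{"method": "step_arm", "body": {"steps": [[[0,0.1,0],[0,0,0]],[[0,0,0],[0,0,0]]]}}

```text
clock: 7.72
tool_pos: [0.5289, -0.1191, 0.0776]
eef_rot: [0.766, 0.642, -0.004, -0.003]
contact_force: [-14.5, 3.6, 13.3]
opening: 0.159
finger_force: 25.1
```

Request:
{"method": "step_arm", "body": {"steps": [[[0,0.1,0],[0,0,0]],[[0,0.1,0],[0,0,0]],[[0,0,0],[0,0,0]],[[0,0,0],[0,0,0]]]}}

```text
clock: 8.22
tool_pos: [0.5289, -0.1191, 0.0776]
eef_rot: [0.766, 0.643, -0.005, -0.004]
contact_force: [-16.3, 4.0, 17.6]
opening: 0.16
finger_force: 25.1
```

Request:
{"method": "step_arm", "body": {"steps": [[[0,0,0],[0,0,0]],[[0,0,0],[0,0,0]],[[0,0,0],[0,0,0]],[[0,0,0],[0,0,0]],[[0,0,0],[0,0,0]]], "claw": 0}}

```text
clock: 8.85
tool_pos: [0.5366, -0.1203, 0.0777]
eef_rot: [0.766, 0.642, 0.0, 0.0]
contact_force: [-0.1, 0.1, -0.3]
opening: 0.5
finger_force: 0.0
```

Request:
{"method": "step_arm", "body": {"steps": [[[0,0,-2],[0,0,0]],[[0,0,-4],[0,0,0]],[[0,0,-4],[0,0,0]],[[0,0,-2],[0,0,0]],[[0,0,0],[0,0,0]],[[0,0,0],[0,0,0]]]}}

```text
clock: 9.6
tool_pos: [0.5355, -0.1203, 0.1969]
eef_rot: [0.766, 0.642, -0.001, -0.0]
contact_force: [0.3, 0.4, -0.6]
opening: 0.497
finger_force: 0.0
```

```bash
python3 - <<'E'
from st import *; from plant import vision
s,m=st(); d=vision.snapshot('wrist'); cv2.imwrite('pics/w2.png',d['img'][...,::-1])
t=vision.snapshot('top'); b=blob(t['img'],'red',(250,185,290,225)); print(b)
print('knob',ray_at_z(t,b[0],.088))
J=[.5725,-.0527,-.187]
for q in ((J),[.5719,-.0565,-.1744]): print('knob J',jig(q,[0,.097,.08]), 'wrist px',proj(d,jig(q,[0,.097,.093])))
E
```

```text
t 9.6 pos [ 0.5355 -0.1203  0.1969] yang -10.07 tilt [-0.001 -0.    -1.   ] F [ 0.3  0.4 -0.6] op 0.497 ff 0.0
(array([267.64, 202.58]), 150, (np.int64(261), np.int64(274), np.int64(196), np.int64(209)))
knob [0.58941821 0.04065486 0.088     ]
knob J [[0.59053347 0.04260894 0.08      ]] wrist px [[362.69183908 -71.29979678]]
knob J [[0.58873118 0.03902859 0.08      ]] wrist px [[360.19780524 -62.54701137]]
```

View pics/w2.png

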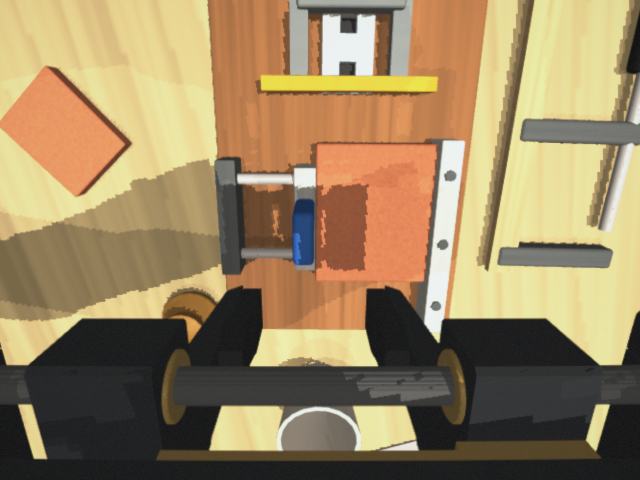

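The wrist view shows the tile lying flat on the fence along its right edge (430,210), with the jaw touching the tile at (315,215). Next I go above the knob.

Request:
{"method": "step_arm", "body": {"steps": [[[4,0.6,0],[0,0,0]],[[4.4,0.7,0],[0,0,0]],[[4.4,0.6,0],[0,0,0]],[[4,0.6,0],[0,0,0]],[[0,0,0],[0,0,0]],[[0,0,0],[0,0,0]],[[0,0,0],[0,0,0]]], "claw": 0.4}}

```text
clock: 10.58
tool_pos: [0.5895, 0.0389, 0.1972]
eef_rot: [0.767, 0.641, -0.001, 0.0]
contact_force: [-0.3, -1.0, -0.3]
opening: 0.7
finger_force: 0.0
```

```bash
python3 - <<'E'
from st import *; from plant import vision
s,m=st(); d=vision.snapshot('wrist'); cv2.imwrite('pics/w3.png',d['img'][...,::-1])
c=s['tool_pos']; px=proj(d,[.5895,.0405,.093])[0]; print(px)
x,y=px.astype(int); b=blob(d['img'],'red',(max(x-60,0),max(y-60,0),x+60,y+60)); e=b[2]; print(b)
a=np.linspace(0,2*np.pi,60)
def h(p):
    P=np.vstack([np.c_[p[0]+.014*np.cos(a),p[1]+.014*np.sin(a),0*a+z] for z in(.061,.093)]); q=proj(d,P); lo,hi=q.min(0),q.max(0)
    return [lo[0]-e[0],hi[0]-e[1]-1,lo[1]-e[2],hi[1]-e[3]-1]
g=least_squares(h,[.5895,.0405]); print(g.x,g.fun)
D=np.array([*g.x,.08])-c; print('tool shift cm',(m.T@D*100).round(2))
E
```

```text
t 10.57 pos [0.5895 0.0389 0.1972] yang -10.2 tilt [-0.001 -0.002 -1.   ] F [-0.3 -1.  -0.3] op 0.7 ff 0.0
[312.01126028 241.81645885]
(array([311.3239918 , 234.04374573]), 1463, (np.int64(291), np.int64(332), np.int64(209), np.int64(256)))
[0.58982944 0.04233133] [-1.00907135  1.00949376 -2.71509263  2.63977119]
tool shift cm [ 0.37 -0.02 11.72]
```

View pics/w3.png

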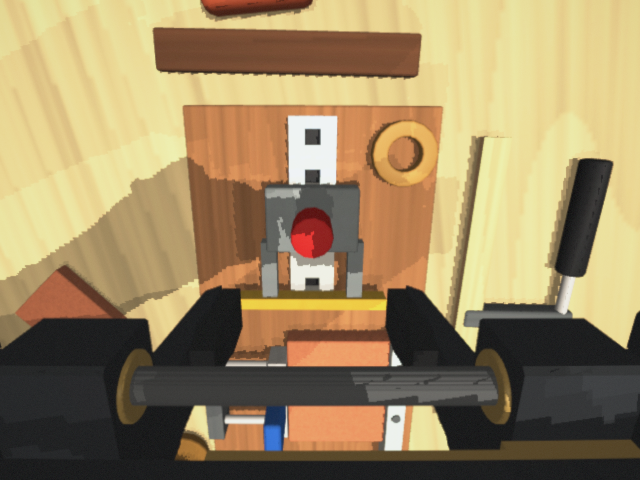

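The knob is at (311,234), between the fingers. It needs +0.3 cm along tool x, then straight down.

Request:
{"method": "step_arm", "body": {"steps": [[[0.3,0,2],[0,0,0]],[[0,0,3],[0,0,0]],[[0,0,3],[0,0,0]],[[0,0,2],[0,0,0]],[[0,0,1.2],[0,0,0]],[[0,0,0.5],[0,0,0]],[[0,0,0],[0,0,0]],[[0,0,0],[0,0,0]]]}}

```text
clock: 11.62
tool_pos: [0.5911, 0.0438, 0.0814]
eef_rot: [0.766, 0.642, 0.001, 0.0]
contact_force: [0.1, 0.6, -0.3]
opening: 0.698
finger_force: 0.0
```

Request:
{"method": "step_arm", "body": {"steps": [[[0,0,0],[0,0,0]],[[0,0,0],[0,0,0]],[[0,0,0],[0,0,0]],[[0,0,0],[0,0,0]],[[0,0,0],[0,0,0]],[[0,0,0],[0,0,0]],[[0,0,0],[0,0,0]]], "claw": -1, "grip_force": 40}}

```text
clock: 12.5
tool_pos: [0.5894, 0.044, 0.0807]
eef_rot: [0.766, 0.642, -0.001, -0.001]
contact_force: [-5.7, 1.1, 5.6]
opening: 0.307
finger_force: 40.0
```

Request:
{"method": "step_arm", "body": {"steps": [[[0,-0.15,-0.3],[0,0,0]],[[0,0,-0.3],[0,0,0]],[[0,0,-0.3],[0,0,0]],[[0,0,-0.3],[0,0,0]],[[0,0,0],[0,0,0]],[[0,0,0],[0,0,0]]]}}

```text
clock: 13.25
tool_pos: [0.5892, 0.044, 0.0926]
eef_rot: [0.766, 0.642, 0.0, 0.0]
contact_force: [0.6, -0.5, -8.8]
opening: 0.305
finger_force: 40.0
```

Request:
{"method": "step_arm", "body": {"steps": [[[-0.5,0,0],[0,0,0]],[[-0.5,0,0],[0,0,0]],[[-0.5,0,0],[0,0,0]],[[-0.5,0,0],[0,0,0]],[[-0.5,0,0],[0,0,0]],[[-0.5,0,0],[0,0,0]],[[0,0,0],[0,0,0]],[[0,0,0],[0,0,0]]]}}

```text
clock: 14.25
tool_pos: [0.5835, 0.0131, 0.0926]
eef_rot: [0.767, 0.642, -0.001, 0.0]
contact_force: [0.3, -2.2, -8.6]
opening: 0.307
finger_force: 40.0
```

```bash
python3 - <<'E'
from st import *; from plant import vision
s,m=st(); print('moved cm (tool axes)',m.T@(s['tool_pos']-[.5892,.044,.0926])*100)
d=vision.snapshot('wrist'); cv2.imwrite('pics/w4.png',d['img'][...,::-1])
E
```

```text
t 14.25 pos [0.5835 0.0131 0.0926] yang -10.12 tilt [-0.001 -0.002 -1.   ] F [ 0.3 -2.2 -8.6] op 0.307 ff 39.998119566589594
moved cm (tool axes) [-3.13727571 -0.01741443  0.00659149]
```

View pics/w4.png

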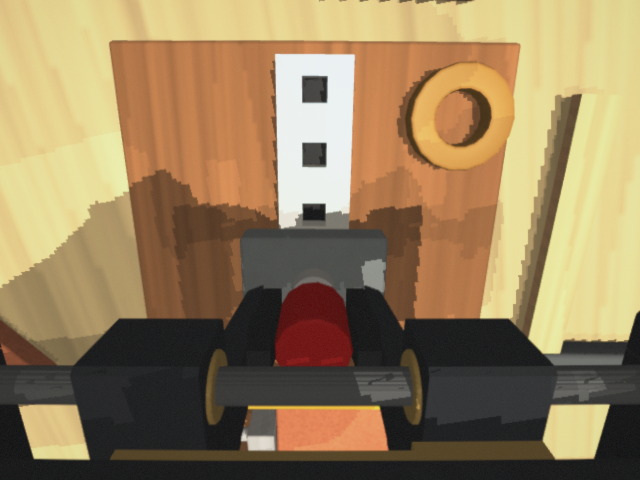

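The knob is held, at (313,320). The stop has moved one pitch and the hole at y = 97 mm is uncovered at (314,212). It overshot by about 1.4 mm, so I ease it back and lower.

Request:
{"method": "step_arm", "body": {"steps": [[[0.1,0,0],[0,0,0]],[[0,0,0],[0,0,0]],[[0,0,0],[0,0,0]]]}}

```text
clock: 14.68
tool_pos: [0.5839, 0.0153, 0.0927]
eef_rot: [0.766, 0.642, -0.0, 0.0]
contact_force: [-0.2, -1.7, -9.5]
opening: 0.307
finger_force: 40.0
```

Request:
{"method": "step_arm", "body": {"steps": [[[0,0,0.3],[0,0,0]],[[0,0,0.3],[0,0,0]],[[0,0,0.3],[0,0,0]],[[0,0,0],[0,0,0]]]}}

```text
clock: 15.18
tool_pos: [0.5839, 0.0156, 0.0836]
eef_rot: [0.766, 0.642, -0.0, -0.0]
contact_force: [-0.4, -2.3, -5.4]
opening: 0.307
finger_force: 40.0
```

The pin is in the hole: the lift is down to about 3 mm and the spring load has dropped to match. Now I bring it fully home.

Request:
{"method": "step_arm", "body": {"steps": [[[0,0,0.2],[0,0,0]],[[0,0,0.1],[0,0,0]],[[0,0,0.1],[0,0,0]],[[0,0,0],[0,0,0]],[[0,0,0],[0,0,0]]]}}

```text
clock: 15.8
tool_pos: [0.5841, 0.016, 0.0807]
eef_rot: [0.766, 0.642, 0.0, 0.0]
contact_force: [-4.6, -0.8, 5.4]
opening: 0.305
finger_force: 40.0
```

Request:
{"method": "step_arm", "body": {"steps": [[[0,0,0.1],[0,0,0]],[[0,0,0],[0,0,0]],[[0,0,0],[0,0,0]]]}}

```text
clock: 16.18
tool_pos: [0.5842, 0.0163, 0.0806]
eef_rot: [0.766, 0.642, 0.001, 0.0]
contact_force: [-5.3, -1.6, 12.7]
opening: 0.303
finger_force: 40.0
```

Request:
{"method": "step_arm", "body": {"steps": [[[-0.15,0,0],[0,0,0]],[[0,0,0],[0,0,0]],[[0,0,0],[0,0,0]],[[0,0,0],[0,0,0]]]}}

```text
clock: 16.68
tool_pos: [0.5842, 0.0162, 0.0806]
eef_rot: [0.766, 0.643, 0.002, -0.0]
contact_force: [-4.5, 1.1, 13.4]
opening: 0.308
finger_force: 40.0
```

```bash
python3 - <<'E'
from st import *; from plant import vision
s,m=st(); print('moved cm',m.T@(s['tool_pos']-[.5894,.044,.0807])*100)
a=cv2.imread('pics/scene0.png')[180:360,160:420]; b=vision.snapshot('scene')['img'][180:360,160:420,::-1]
cv2.imwrite('pics/s5.png',cv2.resize(np.vstack([a,b]),None,fx=1.66,fy=1.66))
E
```

```text
t 16.68 pos [0.5842 0.0162 0.0806] yang -10.0 tilt [ 0.002  0.002 -1.   ] F [-4.5  1.1 13.4] op 0.308 ff 40.013047121465206
moved cm [-2.83258092 -0.02912957  0.00479577]
```

View pics/s5.png

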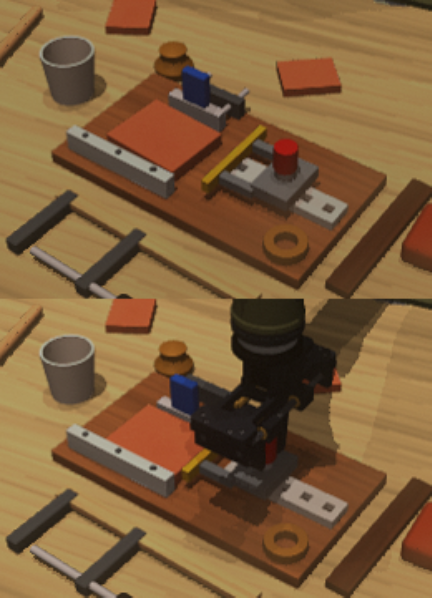

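```bash
python3 -c "
from plant import finish_job; print(finish_job())"
```

```text
the job is handed in; nothing more can be done
None
```

The job is handed in at about 17 s on the clock. The jaw is shut with the tile flat on the fence, the end stop is in the next hole towards the tile, and the knob is still gripped at 40 N. The grip height is back to where it was when the pin was home, and no bystander I could see in the last picture had moved.

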